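Uncover the gauge arm and hold it at the rider

TASK

Lift the loose dust cover off the telescoping gauge arm beside the weighing scale and stand it upright on the middle of the grey mat, without dropping it. Then pinch the arm's upright grip so that its lock button is squeezed in, pull the arm out towards the scale until its index pointer is level with the small brass rider on the scale strip, and finish while holding it steady there, button still squeezed in. Do not shift the rider, the knobbed weights or the bottle.

Things in the scene. Friction and masses are not known exactly. Their poses are not given: they have to be found in the camera images.
- gauge: Fixed telescoping gauge: aluminium bed 400 long x 124 wide, top 100 above the bench. Origin on the bench, straight below the grip's centre when the arm is fully in. x axis: the way the arm pulls out (towards the scale, within 12 degrees of world +y); z up. At -x a fixed outer tube (26 diameter) the arm telescopes into. A white scale strip, black ticks each 10, lies along the bed's -y edge.
- grip (a point): Centre of the arm's upright grip: black block 46 (gauge x) x 30 (gauge y) x 56 high on a carriage plate (84 x 64, top 111 above bench). This point is 142 above the bench, level with the button. Pinch it from above across gauge y. Under the dust cover at first. A return spring pulls the arm in with 3 N (in) to 5 N (out): it must be held out. Axes as the gauge's.
- button_face (a point): Centre of the outer face of the lock button, a steel button 22 diameter on the grip's -y face, standing 8 out of it (38 over button and grip, 32 when pressed fully in). Own axes as the gauge's.
- lock (a joint): How far the lock button is pressed in (m): 0 out, 0.006 fully in, towards gauge +y. 1.4 N to start, 5.6 N to go fully in; pinching the grip across button and opposite face with 15 to 30 N squeezes it in. Above about 0.004 the arm is free; when out, it locks the fully-in arm (2 mm play).
- boom (a joint): How far the telescoping arm is pulled out (m): 0 fully in (start), end stop at 0.140.
- index (a point): Tip of the arm's index pointer, a small steel tongue with a black line, low on the -y side of the carriage, 45 from the arm's middle line, 106 above the bench. It moves with the arm.
- rider_mark (a point): The edge of the brass rider that faces the index pointer, at the middle of its width. The rider is a small brass block with a stub, 10 (along gauge x) x 16 x 17 high over the bed, stiff on the scale strip, set anywhere 65 to 120 mm out. The pointer is level with it when index and this point have the same gauge x. Own axes as the gauge's.
- cover_tab (a point): Centre of the grip tab on top of the loose grey dust cover (90 g); tab 40 (cover x) x 16 (cover y) x 32 high. The cover is a box open below, 62 (x) x 52 (y) x 64 high without tab, walls 3; this point is 80 above its rim. At first it stands over the grip on the carriage plate, turned as the gauge, its middle 4 to gauge -y of the grip's, 4 clear inside; lift straight up 70 or more.
- cover_foot (a point): Centre of the dust cover's lower rim (80 below the tab's centre); z axis up along the cover.
- mat_center (a point): Centre of the top of the flat grey mat, 140 x 140 x 3, fixed to the bench, square with the axes of this point; to the right of the gauge.
- weight_a: Loose steel knobbed weight, 40 diameter x 62 high, between gauge and robot. Origin at its underside. Leave alone.
- weight_b: Loose steel knobbed weight, 30 diameter x 45 high, between gauge and robot. Origin at its underside. Leave alone.
- weight_c: Loose steel knobbed weight, 48 diameter x 75 high, beyond the mat. Origin at its underside. Leave alone.
- wash: Loose white bottle, 60 diameter x 120 high, beyond the mat, on its left. Origin at its underside. Leave alone.
Mind the look-alikes: they are no part of the job. What is shaped like the part that bears cover_tab but green or red is not meant.

How it is judged (in metres and radians):
On the way, in this order (a step that is already met when the one before it is completed fails the run):
1. the dust cover stands upright on the mat, let go (horizontal distance between cover_foot and mat_center below 0.045 m and z of cover_foot in the frame of mat_center below 0.004 m and angle between cover_foot's own z axis and vertical below 0.1 rad and contact force between the fingers and cover below 0.05 N), for 0.3 s.
2. the lock button is squeezed in by the fingers and the arm is on its way out (value of joint lock above 0.0035 m and value of joint boom above 0.015 m and contact force between the fingers and boom above 1 N), for 0.05 s.
At the end, for the whole second after the job is handed in: The fingers hold the arm (over 2 N) at rest (under 10 mm/s), lock button at least 3.5 mm in, index within 5 mm of the rider's middle along the strip (inside the rider's width); the cover stands upright (0.1 rad) on the mat within 45 mm of its centre, not touched by the fingers (all of step 1 and x of index in the frame of rider_mark between -0.005 and 0.005 m and velocity of joint boom between -0.01 and 0.01 m/s and value of joint lock above 0.0035 m and contact force between the fingers and boom above 2 N); the arm keeps its last pose, push and grip.
It fails at once if the rider is shifted by more than 4 mm (distance of rider_mark from where it was at the start of the episode above 0.004 m).
It fails at once if the cover is dropped (falls free faster than 0.8 m/s) (linear speed of cover above 0.8 m/s and contact force between the fingers and cover below 0.05 N).
It fails at once if one of the loose knobbed weights or the bottle is shifted by more than 20 mm (distance of any of weight_a, weight_b, weight_c, wash from where it was at the start of the episode above 0.02 m).
It also fails if it takes over 59 s, if anything falls off the work surface, if the arm or the gripper's body presses on something with over 40 N, if the wrist force passes 120 N, or if a joint passes its speed limit or range.

ROBOT

A 6-joint arm with a two-finger parallel gripper is mounted at the origin on the work surface. World frame = base frame: x ahead of the robot, y to its left, z up, the work surface at z = 0. Lengths are in m, angles in degrees, forces in N, time in s.
With the tool pointing down it reaches from about 0.35 to 0.875 m from the base axis. Payload 4.2 kg.
Tool frame: the origin (TCP) lies at the very end of the fingers, on their centre line; the grasp point (between the pads) lies 19 mm behind it; z points along the fingers, y is the line along which they close (so a half turn about z gives the same grasp; the last joint's range is limited). The gripper opens to 87 mm and grips with 3 to 60 N. Pads are 19 mm wide; open, the fingers measure 117 mm over their backs; the gripper's body (75 mm by 190 mm) begins 51 mm behind the grasp point.
Start: joints at [78.587, 22.042, 0.453, 0, -68.411, -14.817], TCP at [0.276, 0.561, 0.223] pointing down, gripper open.
Joint ranges: [-179.83, 179.83], [-69.29, 118.12], [-61.27, 80.66], [-181.25, 117.63], [-171.15, -9.14], [-177.46, 177.46]. Speed limits (degrees/s): [159.86, 159.86, 180, 180, 180, 180].

INTERFACE

Orientations are given as a 3x3 rotation matrix whose columns are the frame's x, y, z axes.
In Python, from station import sense, optics, r gives the robot as it stands. The module is installed in compiled form; this text tells all that it offers.
- The arm moves only by the shell command python3 -m pendant 'ROWS' [OPENING]. ROWS is JSON, a list that holds one entry, the list of rows, each a list of 4 numbers: the shift along the tool's x, y, z normalised to -1 to 1, where 1 is 100 mm, then the turn about the tool's z normalised to -1 to 1, where 1 is 2 rad. A call has 1 to 8 rows; each row is the pose to reach, as a shift and turn from the pose commanded when the call began, along the tool's axes at that moment; what a row does not reach only later rows make up. A row lasts 1/10 s, in which the tool goes at most 50 mm and 8.59 degrees, less where a joint would pass 70% of its speed; a pose out of reach is approached as far as the arm can. A call with a number of a shift or a turn outside -1 to 1 is refused whole. A call with a gripper value outside its range is refused whole. OPENING is the closure, from 0 (fully open) to 1 (shut), set as the call begins (- or left out, the last holds). The fingers move at their own pace and stop on an object; the grip force is fixed at half the most. Time passes only in rows, so rows that repeat a pose let the fingers close. It gives the time, the measured TCP pose, the force, the opening and the grip force at its end, in the units of the state.
- sense(): the state, without advancing time (a new reading comes with each control period).
- optics.capture(name): name is "side" or "top" or "wrist"; returns the picture (480x640x3 uint8, red, green, blue); there is no depth.
- optics.get_calibration(name): a dict with "camera_matrix" (3x3 intrinsics, pixels), "distortion" ([k1, k2, p1, p2, k3] as OpenCV has them; the pictures are not rectified), "camera_from_world" (4x4, takes a point from world to camera coordinates). Camera axes: x right, y down, z forward; pixel columns grow to the right and rows downward; lengths in m; the calibration is good to about 2 mm. A picture is of the moment at which its call begins: read the wrist's pose just before it. get_calibration takes no time and is no camera call; for the wrist camera it gives the pose at the moment of the call.
- r.finish_job(): hands the job in; it is judged then, once.
The state is a dict: "time_s": time; "joints": joint angles; "joint_velocities": joint speeds; "effort": joint torques, N m; "tcp_pos": TCP position; "ee_rot": TCP orientation; "wrist_force": force on the tool from outside, world axes, zero at the start; "moment": the same for the moment, N m; "gripper_width": opening from 0.0 (shut) to 1.0 (fully open); "gripper_force": force on a finger pad.
Only numpy, scipy, OpenCV 4.12 (cv2) and the standard library are available. Lean on these libraries where they do the work, as an engineer would, in place of code of your own. Each camera call takes 0.05 s, during which the arm holds its last target. There are 200 camera calls.

## Working session

There is one attempt and no reset: what is moved stays moved. The work goes in short steps, Python scripts to look and compute and a shell command to move; the robot and the scene stay as the last step left them, time stands still between calls to the robot, and variables do not carry over. Pictures are saved under pics/ and viewed, at most 10 in all, crops included, and the job is handed in when it is done.

```bash
mkdir -p pics; python3 - <<'E'
from station import sense, optics, r
import cv2,numpy as np
s=sense();print({k:np.round(s[k],3).tolist() for k in s})
for n in("top","side"):
    cv2.imwrite(f"pics/{n}0.png",optics.capture(n)[:,:,::-1])
    c=optics.get_calibration(n);print(n,{k:np.round(c[k],3).tolist() for k in c})
cv2.imwrite("pics/wrist0.png",optics.capture("wrist")[:,:,::-1])
a=[cv2.imread(f"pics/{n}0.png") for n in("top","side")]
E
```

```text
{'time_s': 0.0, 'joints': [78.589, 22.092, 0.378, -0.028, -68.411, -14.816], 'joint_velocities': [0.034, -0.024, 0.04, -0.006, 0.045, 0.053], 'effort': [0.001, -39.066, 18.74, 4.22, 0.011, -0.0], 'tcp_pos': [0.276, 0.56, 0.221], 'ee_rot': [[0.897, -0.442, -0.001], [-0.442, -0.897, -0.002], [0.0, 0.002, -1.0]], 'wrist_force': [0.423, -0.24, -0.464], 'moment': [-0.053, 0.015, 0.055], 'gripper_force': 0.0, 'gripper_width': 1.003}
top {'camera_matrix': [[578.941, 0.0, 316.557], [0.0, 578.941, 238.524], [0.0, 0.0, 1.0]], 'distortion': [0.023, 0.0, 0.0, 0.0, 0.0], 'camera_from_world': [[-0.021, -1.0, -0.012, -0.073], [-0.992, 0.022, -0.127, 0.572], [0.127, 0.009, -0.992, 1.274], [0.0, 0.0, 0.0, 1.0]]}
side {'camera_matrix': [[462.14, 0.0, 317.948], [0.0, 462.14, 233.254], [0.0, 0.0, 1.0]], 'distortion': [-0.003, 0.0, 0.0, 0.0, 0.0], 'camera_from_world': [[-0.786, -0.619, -0.009, 0.409], [-0.441, 0.57, -0.693, 0.404], [0.434, -0.541, -0.721, 0.555], [0.0, 0.0, 0.0, 1.0]]}
```

View pics/top0.png

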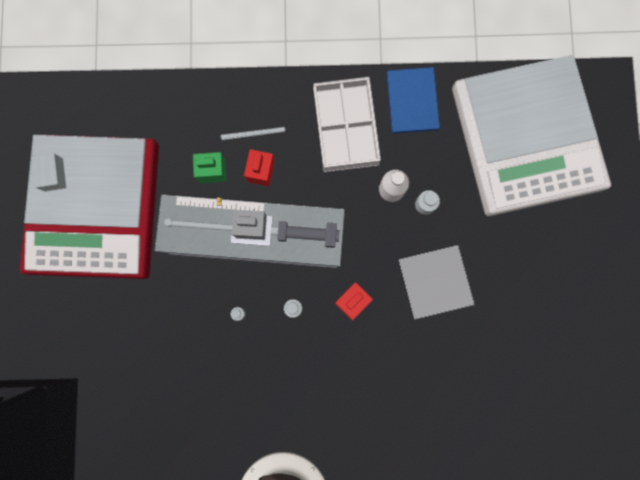

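View pics/side0.png

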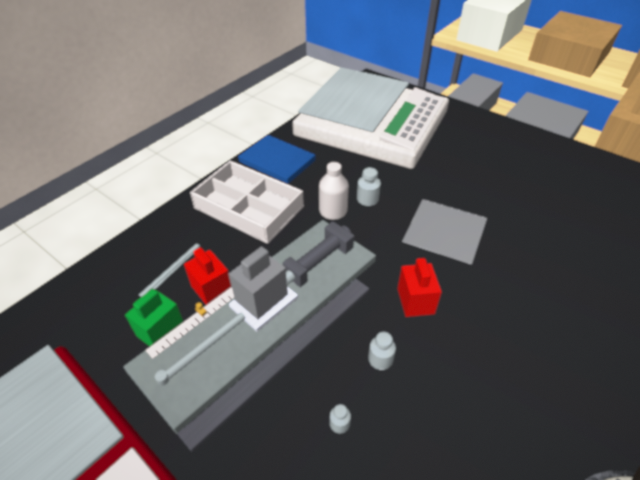

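The top view shows the candidates for the cover. They are green at (208,165), red at (259,166), red at (354,300), and grey on the gauge carriage at about (249,223). Only the grey one stands on the carriage and is the right colour, so that is the one meant. The mat is at (436,282), the rider at (219,202), weights at (237,314), (293,308) and (428,202), and the bottle at (394,185). In the side view the cover is at (260,285) and the mat at (445,231). Next is an enlarged crop to confirm.

```bash
cat > h.py <<'E'
import cv2,numpy as np
from station import sense,optics,r
def ray(c,uv):
    K=np.array(c["camera_matrix"],float);T=np.array(c["camera_from_world"],float)
    p=cv2.undistortPoints(np.array(uv,float).reshape(-1,1,2),K,np.array(c["distortion"],float)).reshape(-1,2)
    d=np.c_[p,np.ones(len(p))]@T[:3,:3]; o=-T[:3,:3].T@T[:3,3]
    return o,d/np.linalg.norm(d,axis=1)[:,None]
def plane(c,uv,z):
    o,d=ray(c,uv); return o+d*((z-o[2])/d[:,2])[:,None]
def tri(c1,u1,c2,u2):
    o1,d1=ray(c1,u1);o2,d2=ray(c2,u2);out=[]
    for a,b in zip(d1,d2):
        t=np.linalg.lstsq(np.c_[a,-b],o2-o1,rcond=None)[0];p,q=o1+t[0]*a,o2+t[1]*b
        out.append([*((p+q)/2),np.linalg.norm(p-q)])
    return np.array(out)
def proj(c,P):
    T=np.array(c["camera_from_world"],float);P=np.atleast_2d(np.array(P,float))
    return cv2.projectPoints(P,cv2.Rodrigues(T[:3,:3])[0],T[:3,3],np.array(c["camera_matrix"],float),np.array(c["distortion"],float))[0].reshape(-1,2)
E
python3 - <<'E'
from h import *
t=cv2.imread("pics/top0.png");s=cv2.imread("pics/side0.png")
a=cv2.resize(t[185:275,150:350],None,fx=4,fy=4,interpolation=cv2.INTER_CUBIC)[:, :800]
b=cv2.resize(s[235:340,190:310],None,fx=2,fy=2,interpolation=cv2.INTER_CUBIC)
w=cv2.resize(cv2.imread("pics/wrist0.png"),(280,210))
o=np.zeros((570,800,3),np.uint8);o[:360]=a;o[360:570,:240]=b;o[360:570,300:580]=w
cv2.imwrite("pics/crop1.png",o)
ct,cs=optics.get_calibration("top"),optics.get_calibration("side")
for im,c,x,y in((t,ct,436,282),(s,cs,445,231)):
    k=im[y,x].astype(int);m=(np.abs(im.astype(int)-k).max(2)<25).astype(np.uint8)
    n,l,st,ce=cv2.connectedComponentsWithStats(m);i=l[y,x]
    cn=cv2.findContours((l==i).astype(np.uint8),0,1)[0][0];q=cv2.boxPoints(cv2.minAreaRect(cn)) if c is ct else cv2.approxPolyDP(cn,6,True).reshape(-1,2)
    print(st[i],q.round().tolist()); P=plane(c,q,.003);print(P.round(4).tolist(),P.mean(0))
E
```

```text
[ 399  246   74   72 3667] [[399.0, 260.0], [458.0, 245.0], [473.0, 304.0], [414.0, 319.0]]
[[0.5212, -0.2741, 0.003], [0.5525, -0.4119, 0.003], [0.4165, -0.4381, 0.003], [0.3858, -0.3022, 0.003]] [ 0.46899188 -0.35658842  0.003     ]
[ 403  200   83   64 3251] [[423, 200], [403, 240], [470, 263], [485, 218]]
[[0.5486, -0.4078, 0.003], [0.5211, -0.2775, 0.003], [0.3884, -0.3039, 0.003], [0.4178, -0.4375, 0.003]] [ 0.46897955 -0.35666573  0.003     ]
```

View pics/crop1.png

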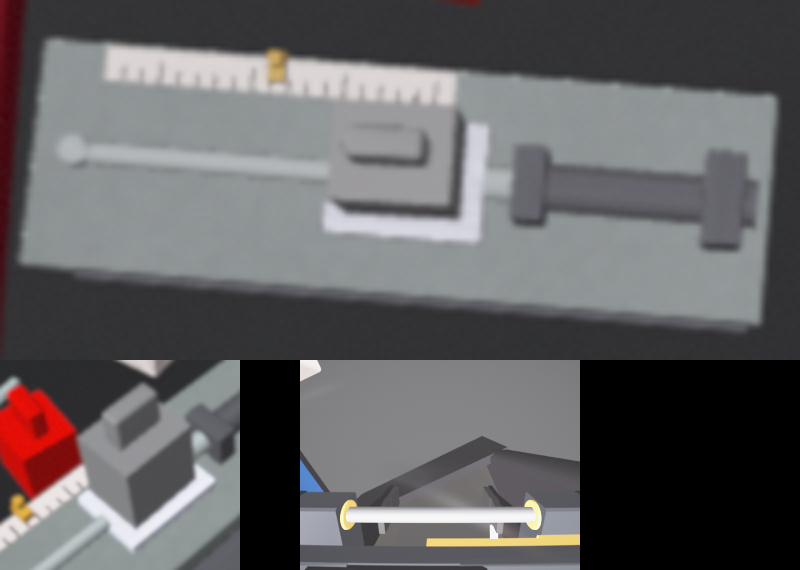

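The crop confirms it: a grey box with a grey tab stands on the white carriage plate. The tab's top centre is near top px (245.8,220) and side px (256,257). The rider is at top px (219,201) and side px (200,309).

```bash
python3 - <<'E'
from h import *
ct,cs=optics.get_calibration("top"),optics.get_calibration("side")
f=lambda p:[150+p[0]/4-.4,185+p[1]/4-.4]
B=plane(ct,[f(p) for p in[(48,40),(777,97),(762,322),(20,265)]],.1);print(B.round(4).tolist(),np.linalg.norm(B-np.roll(B,1,0),axis=1))
gx=B[0]-B[1]+B[3]-B[2];print("gauge yaw",np.degrees(np.arctan2(gx[1],gx[0])))
print("tab",tri(ct,[f((383,141))],cs,[[190+66,235+22]]).round(4))
print("rider",tri(ct,[f((276,56))],cs,[[190+10,235+72]]).round(4))
print("tab by plane .207",plane(ct,[f((383,141))],.207).round(4),plane(cs,[[256,257]],.207).round(4))
# strip edges direction, side-view tab colour mask for refinement
print("strip",plane(ct,[f((105,45)),f((456,73))],.1).round(4).tolist())
d=plane(ct,[f((342,130)),f((426,136))],.207);print("tab yaw",np.degrees(np.arctan2(*(d[0]-d[1])[[1,0]])),np.linalg.norm(d[0]-d[1]))
E
```

```text
[[0.6658, 0.2487, 0.1], [0.6252, -0.1468, 0.1], [0.5034, -0.1355, 0.1], [0.543, 0.2622, 0.1]] [0.12352209 0.397581   0.12232163 0.39966243]
gauge yaw 84.22897343302994
tab [[0.5877 0.0519 0.2043 0.0033]]
rider [[0.6509 0.1218 0.1089 0.0037]]
tab by plane .207 [[0.5885 0.0525 0.207 ]] [[0.5843 0.0527 0.207 ]]
strip [[0.6623, 0.2177, 0.1], [0.6425, 0.0269, 0.1]]
tab yaw 84.56000440874527 0.0417025643307311
```

```bash
python3 -m pendant '[[[0.3,0.2,-0.1,0.075],[0.6,0.4,-0.2,0.15],[1,0.63,-0.3,0.225],[1,0.63,-0.3,0.3],[1,0.63,-0.3,0.375],[1,0.63,-0.3,0.45],[1,0.63,-0.3,0.525],[1,0.63,-0.3,0.6]]]' 0
python3 -m pendant '[[[0.3,-0.25,0,0],[0.65,-0.5,0,0],[1,-0.75,0,0]]]'
python3 -m pendant '[[[0.4,-0.25,0,0],[0.7,-0.5,0,0],[1,-0.75,0,0]]]'
python3 -m pendant '[[[0.3,-0.25,0,0],[0.6,-0.5,0,0],[0.9,-0.75,0,0],[0.9,-0.75,0,0],[0.9,-0.75,0,0]]]'
```

```text
time_s: 0.95
tcp_pos: [0.338, 0.4596, 0.2522]
ee_rot: [[-0.093, -0.996, -0.0], [-0.996, 0.093, -0.001], [0.001, 0.0, -1.0]]
wrist_force: [-1.1, -0.8, 0.0]
gripper_width: 0.999
gripper_force: 0.0
time_s: 1.25
tcp_pos: [0.4043, 0.3527, 0.2521]
ee_rot: [[-0.086, -0.996, -0.001], [-0.996, 0.086, -0.001], [0.001, 0.0, -1.0]]
wrist_force: [1.5, -0.6, 0.1]
gripper_width: 0.999
gripper_force: 0.0
time_s: 1.55
tcp_pos: [0.4705, 0.2459, 0.2526]
ee_rot: [[-0.087, -0.996, -0.0], [-0.996, 0.087, 0.0], [-0.0, 0.0, -1.0]]
wrist_force: [0.8, -0.2, -0.7]
gripper_width: 0.997
gripper_force: 0.0
time_s: 2.05
tcp_pos: [0.5371, 0.1507, 0.252]
ee_rot: [[-0.089, -0.996, -0.001], [-0.996, 0.089, -0.0], [0.0, 0.001, -1.0]]
wrist_force: [0.2, -0.9, 0.6]
gripper_width: 1.001
gripper_force: 0.0
```

```bash
cat > w.py <<'E'
from h import *
import sys,pickle
n=sys.argv[1];c=optics.get_calibration("wrist");im=optics.capture("wrist")[:,:,::-1]
cv2.imwrite(f"pics/{n}.png",im);pickle.dump(c,open(f"{n}.pkl","wb"))
E
python3 w.py w1
python3 -m pendant '[[[0.3,-0.2,0,0],[0.6,-0.4,0,0],[0.94,-0.6,0,0],[0.94,-0.6,0,0],[0.94,-0.6,0,0]]]'
python3 w.py w2
python3 -c "
import cv2,numpy as np
cv2.imwrite('pics/w12.png',np.hstack([cv2.resize(cv2.imread(f'pics/w{i}.png'),(400,300)) for i in(1,2)]))"
```

```text
time_s: 2.6
tcp_pos: [0.5883, 0.0531, 0.2523]
ee_rot: [[-0.087, -0.996, -0.001], [-0.996, 0.087, 0.0], [-0.0, 0.001, -1.0]]
wrist_force: [-0.8, -0.3, 0.2]
gripper_width: 1.001
gripper_force: 0.0
```

View pics/w12.png

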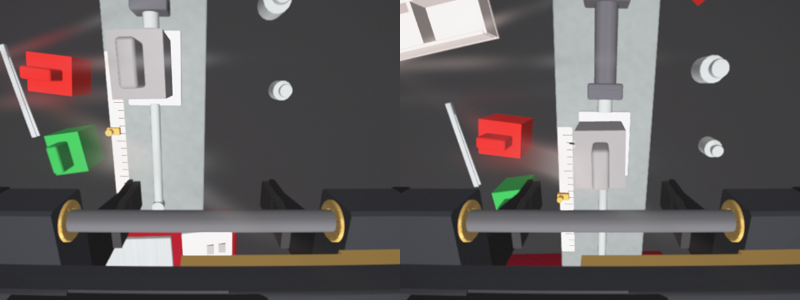

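In both wrist views the cover with its tab lies on the white plate: half-scale px (127,62) in w1 and (601,160) in w2. The next crop enlarges these with the projected estimate overlaid.

```bash
python3 - <<'E'
from h import *
import pickle
o=np.zeros((600,800,3),np.uint8)
yaw=np.radians(84.4);ux=np.array([np.cos(yaw),np.sin(yaw),0]);uy=np.array([-ux[1],ux[0],0])
P=[np.array([.588,.0522,.207])+a*.02*ux+b*.008*uy for a,b in((1,1),(1,-1),(-1,-1),(-1,1))]
for i,(n,x,y) in enumerate((("w1",150,40),("w2",260,170))):
    c=pickle.load(open(n+".pkl","rb"));im=cv2.imread(f"pics/{n}.png")
    q=proj(c,P);print(n,q.round(1).tolist())
    cr=cv2.resize(im[y:y+150,x:x+133],(399,450),interpolation=cv2.INTER_CUBIC)
    for p in q: cv2.circle(cr,tuple(int(v) for v in ((p-[x,y])*3)),2,(0,0,255),-1)
    o[:450,i*400:i*400+399]=cr
cv2.imwrite("pics/crop2.png",o[:450])
E
```

```text
w1 [[220.9, 139.1], [189.8, 138.9], [183.4, 54.3], [216.1, 54.3]]
w2 [[335.5, 304.4], [307.8, 304.2], [307.9, 237.4], [337.0, 237.7]]
```

View pics/crop2.png

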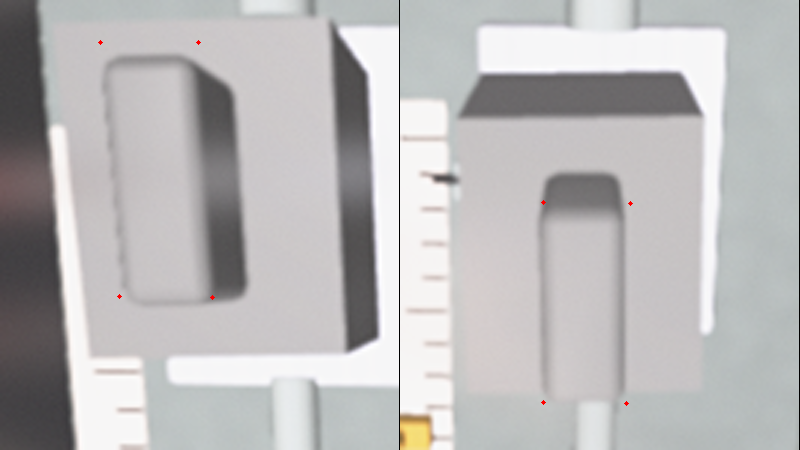

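The projected corners fall within about 2 px (roughly 1 mm) of the tab in w2. In w1 the far end sits lower than drawn. I'll triangulate the tab's end edges from these two views.

```bash
python3 - <<'E'
from h import *
import pickle
c1,c2=[pickle.load(open(n+".pkl","rb")) for n in("w1","w2")]
f=lambda p,x,y:[x+p[0]/3,y+p[1]/3]
u1=[f(p,150,40) for p in((104,58),(190,58),(127,302),(212,300))]
u2=[f((p[0]-400,p[1]),260,170) for p in((541,207),(623,207),(543,402),(625,402))]
T=tri(c1,u1,c2,u2);print(T.round(4),T.mean(0).round(4))
for q in (plane(c1,u1,.207),plane(c2,u2,.207)):
    d=q[2]-q[0];e=q[3]-q[1];print(q.mean(0).round(4),np.degrees(np.arctan2(d[1],d[0])),np.degrees(np.arctan2(e[1],e[0])),np.linalg.norm(d))
s=sense();print(s["tcp_pos"],np.degrees(np.arctan2(s["ee_rot"][1][0],s["ee_rot"][0][0])))
E
```

```text
[[5.948e-01 3.320e-02 2.038e-01 0.000e+00]
 [5.799e-01 3.450e-02 2.046e-01 9.000e-04]
 [5.980e-01 7.240e-02 2.041e-01 6.000e-04]
 [5.824e-01 7.330e-02 2.057e-01 3.000e-04]] [5.888e-01 5.340e-02 2.046e-01 4.000e-04]
[0.5881 0.0537 0.207 ] 85.52338225889083 86.40312970871052 0.03859828960060544
[0.5886 0.0525 0.207 ] 84.96208819158169 86.10776576750173 0.03901435872712632
[0.58813265 0.05366588 0.25244948] -94.92190818910038
```

Tab top centre measured: (0.5885, 0.053, 0.205), about 2 mm below the 0.207 expected. The tool is already above it with matching yaw, so I descend and grip.

```bash
python3 -m pendant '[[[0,0,0.3,0],[0,0,0.55,0],[0,0,0.73,0],[0,0,0.73,0],[0,0,0.73,0]]]'
python3 -m pendant '[[[0,0,0,0],[0,0,0,0],[0,0,0,0],[0,0,0,0],[0,0,0,0],[0,0,0,0],[0,0,0,0],[0,0,0,0]]]' 1
```

```text
time_s: 3.15
tcp_pos: [0.5887, 0.0538, 0.1803]
ee_rot: [[-0.085, -0.996, 0.001], [-0.996, 0.085, -0.0], [0.0, -0.001, -1.0]]
wrist_force: [0.1, -0.2, 0.3]
gripper_width: 0.999
gripper_force: 0.0
time_s: 3.95
tcp_pos: [0.5886, 0.0526, 0.1795]
ee_rot: [[-0.087, -0.996, -0.0], [-0.996, 0.087, -0.0], [0.0, 0.0, -1.0]]
wrist_force: [1.1, 0.3, -0.4]
gripper_width: 0.357
gripper_force: 0.0
```

```bash
python3 -m pendant '[[[0,0,0,0],[0,0,0,0],[0,0,0,0],[0,0,0,0],[0,0,0,0]]]' 1
```

```text
time_s: 4.45
tcp_pos: [0.5886, 0.0526, 0.1795]
ee_rot: [[-0.087, -0.996, -0.0], [-0.996, 0.087, -0.0], [0.0, 0.0, -1.0]]
wrist_force: [0.0, 0.5, 0.0]
gripper_width: 0.184
gripper_force: 30.0
```

```bash
python3 -m pendant '[[[0,0,-0.15,0],[0,0,-0.4,0],[0,0,-0.7,0],[0,0,-1,0],[0,0,-1,0]]]'
python3 -m pendant '[[[0.15,0.03,0,0],[0.4,0.07,0,0],[0.7,0.14,0,0],[1,0.2,0,0]]]'
python3 -m pendant '[[[0.3,0.07,0,0],[0.65,0.13,0,0],[1,0.2,0,0]]]'
python3 -m pendant '[[[0.3,0.07,0,0],[0.65,0.13,0,0],[1,0.2,0,0]]]'
python3 -m pendant '[[[0.3,0.07,0,0],[0.6,0.13,0,0],[0.8,0.2,0,0],[1,0.2,0,0],[1,0.2,0,0]]]'
```

```text
time_s: 4.95
tcp_pos: [0.5908, 0.0528, 0.2845]
ee_rot: [[-0.086, -0.996, 0.009], [-0.996, 0.086, 0.002], [-0.002, -0.009, -1.0]]
wrist_force: [0.4, -0.6, -0.5]
gripper_width: 0.179
gripper_force: 30.0
time_s: 5.35
tcp_pos: [0.5583, -0.0466, 0.2777]
ee_rot: [[-0.087, -0.996, -0.004], [-0.996, 0.087, -0.0], [0.0, 0.004, -1.0]]
wrist_force: [1.1, 0.1, -0.5]
gripper_width: 0.183
gripper_force: 30.0
time_s: 5.65
tcp_pos: [0.5296, -0.1446, 0.2778]
ee_rot: [[-0.087, -0.996, -0.003], [-0.996, 0.087, 0.0], [-0.0, 0.004, -1.0]]
wrist_force: [0.1, 0.4, -0.4]
gripper_width: 0.183
gripper_force: 30.0
time_s: 5.95
tcp_pos: [0.5009, -0.2424, 0.2778]
ee_rot: [[-0.087, -0.996, -0.003], [-0.996, 0.087, 0.001], [-0.001, 0.003, -1.0]]
wrist_force: [0.2, 0.3, -1.1]
gripper_width: 0.178
gripper_force: 30.0
time_s: 6.45
tcp_pos: [0.4723, -0.3407, 0.2775]
ee_rot: [[-0.09, -0.996, -0.004], [-0.996, 0.09, 0.001], [-0.001, 0.004, -1.0]]
wrist_force: [0.1, -0.1, -1.7]
gripper_width: 0.176
gripper_force: 30.0
```

```bash
python3 -m pendant '[[[0.19,0.03,0.15,0],[0.19,0.03,0.4,0],[0.19,0.03,0.7,0],[0.19,0.03,1,0],[0.19,0.03,1,0]]]'; python3 - <<'E'
from h import *
ims=[optics.capture(n)[:,:,::-1] for n in("top","side")]
cv2.imwrite("pics/p2.png",np.hstack([cv2.resize(i[100:400,280:580],(400,400)) for i in ims]))
print(proj(optics.get_calibration("top"),[.469,-.357,.003]),proj(optics.get_calibration("side"),[.469,-.357,.003]))
E
```

```text
time_s: 6.95
tcp_pos: [0.4658, -0.3552, 0.1739]
ee_rot: [[-0.088, -0.996, -0.011], [-0.996, 0.088, 0.007], [-0.006, 0.012, -1.0]]
wrist_force: [-0.0, -0.3, -0.9]
gripper_width: 0.181
gripper_force: 30.0
[[436.04299749 281.427395  ]] [[444.99603453 228.99006386]]
```

View pics/p2.png

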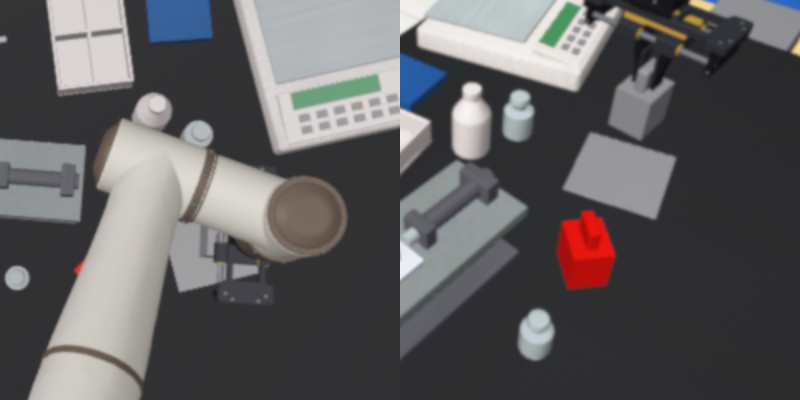

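The side view shows the cover hanging upright over the mat at about (640,105) in the picture. Bottle and weights are undisturbed. I lower it.

```bash
python3 -m pendant '[[[0,0,0.2,0],[0,0,0.45,0],[0,0,0.7,0],[0,0,0.88,0],[0,0,0.94,0],[0,0,0.94,0],[0,0,0.94,0]]]'
python3 - <<'E'
from h import *
cs=optics.get_calibration("side");im=optics.capture("side")[:,:,::-1];cv2.imwrite("pics/low.png",im)
s=sense();print(s["wrist_force"],s["tcp_pos"])
E
```

```text
time_s: 7.75
tcp_pos: [0.4708, -0.3582, 0.0874]
ee_rot: [[-0.086, -0.996, 0.003], [-0.996, 0.086, -0.002], [0.002, -0.003, -1.0]]
wrist_force: [0.3, -0.7, -1.1]
gripper_width: 0.179
gripper_force: 30.0
[-0.30820561  0.68256435 -0.74924737] [ 0.47079583 -0.3581786   0.0874788 ]
```

```bash
python3 -m pendant '[[[0,0,0.05,0],[0,0,0.09,0],[0,0,0.11,0],[0,0,0.12,0],[0,0,0.12,0],[0,0,0.12,0]]]'
python3 -m pendant '[[[0,0,0.01,0],[0,0,0.02,0],[0,0,0.02,0]]]'
```

```text
time_s: 8.4
tcp_pos: [0.4696, -0.3576, 0.0736]
ee_rot: [[-0.087, -0.996, 0.0], [-0.996, 0.087, -0.0], [0.0, -0.0, -1.0]]
wrist_force: [0.2, 0.1, -1.3]
gripper_width: 0.177
gripper_force: 30.0
time_s: 8.7
tcp_pos: [0.4696, -0.3576, 0.0715]
ee_rot: [[-0.087, -0.996, 0.0], [-0.996, 0.087, -0.0], [0.0, -0.0, -1.0]]
wrist_force: [-0.8, 0.4, -0.8]
gripper_width: 0.183
gripper_force: 30.0
```

```bash
python3 -m pendant '[[[0,0,0.005,0],[0,0,0.01,0],[0,0,0.01,0]]]'
python3 -m pendant '[[[0,0,0.005,0],[0,0,0.01,0],[0,0,0.01,0]]]'
```

```text
time_s: 9.0
tcp_pos: [0.4696, -0.3577, 0.0715]
ee_rot: [[-0.087, -0.996, 0.0], [-0.996, 0.087, -0.0], [0.0, -0.0, -1.0]]
wrist_force: [-1.7, 1.1, 5.2]
gripper_width: 0.177
gripper_force: 30.0
time_s: 9.3
tcp_pos: [0.4697, -0.3577, 0.0714]
ee_rot: [[-0.086, -0.996, 0.001], [-0.996, 0.086, -0.001], [0.001, -0.001, -1.0]]
wrist_force: [-3.0, 3.3, 10.9]
gripper_width: 0.182
gripper_force: 30.0
```

Contact at 0.0715. I ease off 1 mm, open, rise and check.

```bash
python3 -m pendant '[[[0,0,-0.01,0],[0,0,-0.015,0],[0,0,-0.015,0]]]'
python3 -m pendant '[[[0,0,0,0],[0,0,0,0],[0,0,0,0],[0,0,0,0],[0,0,0,0],[0,0,0,0],[0,0,0,0],[0,0,0,0]]]' 0
python3 -m pendant '[[[0,0,-0.1,0],[0,0,-0.3,0],[0,0,-0.6,0],[0,0,-1,0],[0,0,-1,0]]]'
python3 -m pendant '[[[-0.2,0,-0.3,0],[-0.5,0,-0.6,0],[-0.9,0,-0.8,0],[-1,0,-0.9,0],[-1,0,-0.9,0]]]'
python3 - <<'E'
from h import *
im=optics.capture("side")[:,:,::-1];t=optics.capture("top")[:,:,::-1]
cv2.imwrite("pics/p3.png",np.hstack([cv2.resize(i[100:400,280:580],(400,400)) for i in (t,im)]))
E
```

```text
time_s: 9.6
tcp_pos: [0.4696, -0.3577, 0.0715]
ee_rot: [[-0.087, -0.996, 0.0], [-0.996, 0.087, -0.0], [0.0, -0.0, -1.0]]
wrist_force: [-0.9, 1.7, 5.0]
gripper_width: 0.183
gripper_force: 30.0
time_s: 10.4
tcp_pos: [0.4695, -0.3576, 0.0711]
ee_rot: [[-0.087, -0.996, 0.0], [-0.996, 0.087, -0.0], [0.0, -0.0, -1.0]]
wrist_force: [0.0, -0.4, 0.4]
gripper_width: 0.829
gripper_force: 0.0
time_s: 10.9
tcp_pos: [0.473, -0.3597, 0.1784]
ee_rot: [[-0.085, -0.996, 0.012], [-0.996, 0.085, -0.007], [0.006, -0.012, -1.0]]
wrist_force: [0.2, 0.4, 1.0]
gripper_width: 1.0
gripper_force: 0.0
time_s: 11.4
tcp_pos: [0.4791, -0.2571, 0.2634]
ee_rot: [[-0.084, -0.996, 0.005], [-0.996, 0.084, -0.001], [0.001, -0.005, -1.0]]
wrist_force: [0.0, -0.1, -0.3]
gripper_width: 1.002
gripper_force: 0.0
```

View pics/p3.png

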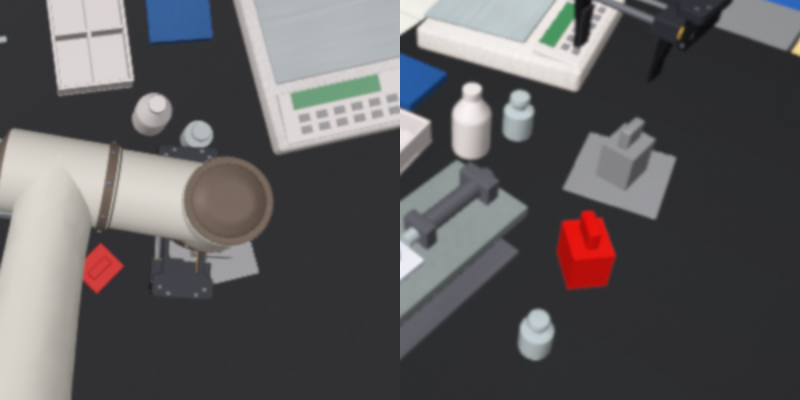

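The cover stands upright, mid-mat, in the side view at (625,160). I return to the gauge grip.

```bash
python3 -m pendant '[[[-0.15,-0.05,0,0],[-0.4,-0.1,0,0],[-0.7,-0.2,0,0],[-1,-0.25,0,0]]]'
python3 -m pendant '[[[-0.3,-0.07,0,0],[-0.65,-0.15,0,0],[-1,-0.25,0,0]]]'
python3 -m pendant '[[[-0.3,-0.07,0,0],[-0.6,-0.15,0,0],[-0.85,-0.25,0,0],[-1,-0.25,0,0],[-1,-0.25,0,0]]]'
python3 w.py w3
python3 - <<'E'
from h import *
import pickle
s=sense();print(s["tcp_pos"],s["ee_rot"].__class__,np.degrees(np.arctan2(s["ee_rot"][1][0],s["ee_rot"][0][0])))
c=pickle.load(open("w3.pkl","rb"));im=cv2.imread("pics/w3.png")
yaw=np.radians(85);ux=np.array([np.cos(yaw),np.sin(yaw),0]);uy=np.array([-ux[1],ux[0],0])
P=[np.array([.5845,.0533,.170])+a*.023*ux+b*.015*uy for a,b in((1,1),(1,-1),(-1,-1),(-1,1))]
q=proj(c,P);print(q.round(1).tolist())
x0,y0=np.maximum((q.mean(0)-[130,120]).astype(int),0);print(x0,y0)
o=cv2.resize(im[y0:y0+300,x0:x0+260],None,fx=2,fy=2,interpolation=cv2.INTER_CUBIC)
for p in q: cv2.circle(o,tuple(int(v) for v in (p-[x0,y0])*2),2,(0,0,255),-1)
cv2.imwrite("pics/crop3.png",o)
E
```

```text
time_s: 11.9
tcp_pos: [0.5121, -0.16, 0.2595]
ee_rot: [[-0.089, -0.996, -0.003], [-0.996, 0.089, 0.0], [0.0, 0.003, -1.0]]
wrist_force: [0.9, 0.4, -0.7]
gripper_width: 0.999
gripper_force: 0.0
time_s: 12.2
tcp_pos: [0.5454, -0.0622, 0.2597]
ee_rot: [[-0.088, -0.996, -0.003], [-0.996, 0.088, -0.0], [0.001, 0.003, -1.0]]
wrist_force: [0.4, -1.3, -0.0]
gripper_width: 0.996
gripper_force: 0.0
time_s: 12.7
tcp_pos: [0.5788, 0.0355, 0.2595]
ee_rot: [[-0.086, -0.996, -0.003], [-0.996, 0.086, -0.001], [0.001, 0.003, -1.0]]
wrist_force: [0.7, -0.7, 0.8]
gripper_width: 1.0
gripper_force: 0.0
[0.57857035 0.03454635 0.25992755] <class 'numpy.ndarray'> -94.95736710056315
[[336.7, 306.6], [294.1, 306.6], [292.8, 243.7], [337.6, 243.7]]
185 155
```

View pics/crop3.png

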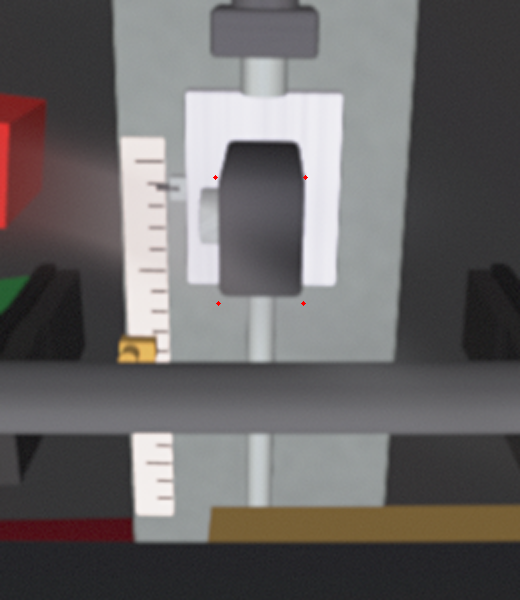

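The grip lies within the projected dots. Its button is at crop px (208,216), the index tip at (158,186) and the rider at (138,350). The grip centre matches, so I move over it, and I also measure rider minus index along the gauge.

```bash
python3 - <<'E'
from h import *
import pickle
for yd in (84.4,85):
    yaw=np.radians(yd);ux=np.array([np.cos(yaw),np.sin(yaw)])
    i3=plane(pickle.load(open("w3.pkl","rb")),[[264,248]],.106)[0];print("index",i3.round(4))
    for n in("w1","w2"):
        c=pickle.load(open(n+".pkl","rb"));im=cv2.imread(f"pics/{n}.png")
        h=cv2.cvtColor(im,cv2.COLOR_BGR2HSV);m=cv2.inRange(h,(12,110,90),(30,255,255));m[330 if n=="w1" else 410:]=0
        k,l,st,ce=cv2.connectedComponentsWithStats(m)
        for j in range(1,k):
            if st[j,4]>60:
                q=plane(c,[ce[j]],.110)[0];print(n,st[j],ce[j].round(1),q.round(4),"dx",(q-i3)[:2]@ux)
P=plane(optics.get_calibration("top"),[[150+276/4-.4,185+68/4-.4]],.11)[0];print(P,(P-i3)[:2]@ux)
E
python3 -m pendant '[[[-0.08,-0.03,0.1,0],[-0.18,-0.06,0.3,0],[-0.18,-0.06,0.5,0],[-0.18,-0.06,0.5,0],[-0.18,-0.06,0.5,0]]]'
```

```text
index [0.6283 0.0485 0.106 ]
w1 [168 204  24  14 251] [179.6 209.8] [0.6474 0.1229 0.11  ] dx 0.07591294168138264
w1 [101 320  27  10 205] [114.2 325.2] [0.7242 0.2182 0.11  ] dx 0.1782110526551076
w1 [515 320  28  10 207] [528.4 325.3] [0.3648 0.2507 0.11  ] dx 0.17551003855933642
w2 [251 308  19  18 240] [259.2 315. ] [0.648  0.1223 0.11  ] dx 0.07528913138597551
w2 [  92  320   37   68 1225] [106.1 353.5] [0.7898 0.1483 0.11  ] dx 0.11506341070188986
w2 [ 514  320   38   68 1246] [536.6 353.6] [0.4064 0.1822 0.11  ] dx 0.11139451181790505
w2 [ 323  399  317   11 1465] [548.5 405.6] [0.3906 0.2397 0.11  ] dx 0.16706509272839065
index [0.6283 0.0485 0.106 ]
w1 [168 204  24  14 251] [179.6 209.8] [0.6474 0.1229 0.11  ] dx 0.07578566181258696
w1 [101 320  27  10 205] [114.2 325.2] [0.7242 0.2182 0.11  ] dx 0.17737555725021345
w1 [515 320  28  10 207] [528.4 325.3] [0.3648 0.2507 0.11  ] dx 0.17845394937566192
w2 [251 308  19  18 240] [259.2 315. ] [0.648  0.1223 0.11  ] dx 0.0751552875040139
w2 [  92  320   37   68 1225] [106.1 353.5] [0.7898 0.1483 0.11  ] dx 0.11347599833676766
w2 [ 514  320   38   68 1246] [536.6 353.6] [0.4064 0.1822 0.11  ] dx 0.11383817115188682
w2 [ 323  399  317   11 1465] [548.5 405.6] [0.3906 0.2397 0.11  ] dx 0.16972926328755114
[0.64553949 0.12288548 0.11      ] 0.07555850415198646
time_s: 13.25
tcp_pos: [0.5865, 0.051, 0.211]
ee_rot: [[-0.088, -0.996, -0.001], [-0.996, 0.088, -0.001], [0.001, 0.001, -1.0]]
wrist_force: [0.4, -0.6, 0.7]
gripper_width: 1.0
gripper_force: 0.0
```

Rider minus index along the gauge is 75.5 mm, and three views agree. I descend and pinch.

```bash
python3 -m pendant '[[[0,0,0.2,0],[0,0,0.45,0],[-0.01,0,0.7,0],[-0.01,0,0.83,0],[-0.01,0,0.87,0],[-0.01,0,0.87,0],[-0.01,0,0.87,0]]]'
python3 -m pendant '[[[0,0,0,0],[0,0,0,0],[0,0,0,0],[0,0,0,0],[0,0,0,0],[0,0,0,0],[0,0,0,0],[0,0,0,0]]]' 1
python3 -m pendant '[[[0,0,0,0],[0,0,0,0],[0,0,0,0],[0,0,0,0]]]' 1
```

```text
time_s: 13.95
tcp_pos: [0.5877, 0.0529, 0.1255]
ee_rot: [[-0.087, -0.996, 0.003], [-0.996, 0.087, 0.001], [-0.001, -0.003, -1.0]]
wrist_force: [-0.1, -1.1, 0.7]
gripper_width: 0.997
gripper_force: 0.0
time_s: 14.75
tcp_pos: [0.5854, 0.0529, 0.124]
ee_rot: [[-0.088, -0.996, -0.003], [-0.996, 0.088, -0.0], [0.0, 0.003, -1.0]]
wrist_force: [-6.3, 2.6, 5.2]
gripper_width: 0.362
gripper_force: 30.2
time_s: 15.15
tcp_pos: [0.5854, 0.0529, 0.124]
ee_rot: [[-0.088, -0.996, -0.002], [-0.996, 0.088, 0.0], [-0.0, 0.002, -1.0]]
wrist_force: [-5.5, 1.7, 3.2]
gripper_width: 0.365
gripper_force: 30.0
```

The opening is 31.8 mm, so the button is fully in. I pull out in stages, watching the lateral force.

```bash
python3 -m pendant '[[[-0.05,0,0,0],[-0.12,0,0,0],[-0.2,0,0,0],[-0.28,0,0,0],[-0.35,0,0,0],[-0.4,0,0,0],[-0.4,0,0,0],[-0.4,0,0,0]]]'
```

```text
time_s: 15.95
tcp_pos: [0.5894, 0.0921, 0.1241]
ee_rot: [[-0.087, -0.996, -0.002], [-0.996, 0.087, -0.001], [0.001, 0.001, -1.0]]
wrist_force: [-4.2, -2.7, 3.2]
gripper_width: 0.363
gripper_force: 30.0
```

```bash
python3 -m pendant '[[[-0.05,0,0,0],[-0.12,0,0,0],[-0.19,0,0,0],[-0.26,0,0,0],[-0.32,0,0,0],[-0.36,0,0,0],[-0.36,0,0,0],[-0.36,0,0,0]]]'
python3 w.py w4; cd pics; python3 -c "
import cv2;i=cv2.imread('w4.png');cv2.imwrite('w4c.png',cv2.resize(i[150:450,120:520],None,fx=2,fy=2,interpolation=cv2.INTER_CUBIC))"
```

```text
time_s: 16.75
tcp_pos: [0.5931, 0.1281, 0.124]
ee_rot: [[-0.087, -0.996, -0.0], [-0.996, 0.087, -0.0], [0.0, 0.0, -1.0]]
wrist_force: [-3.3, -3.1, 3.1]
gripper_width: 0.361
gripper_force: 30.0
```

View pics/w4c.png

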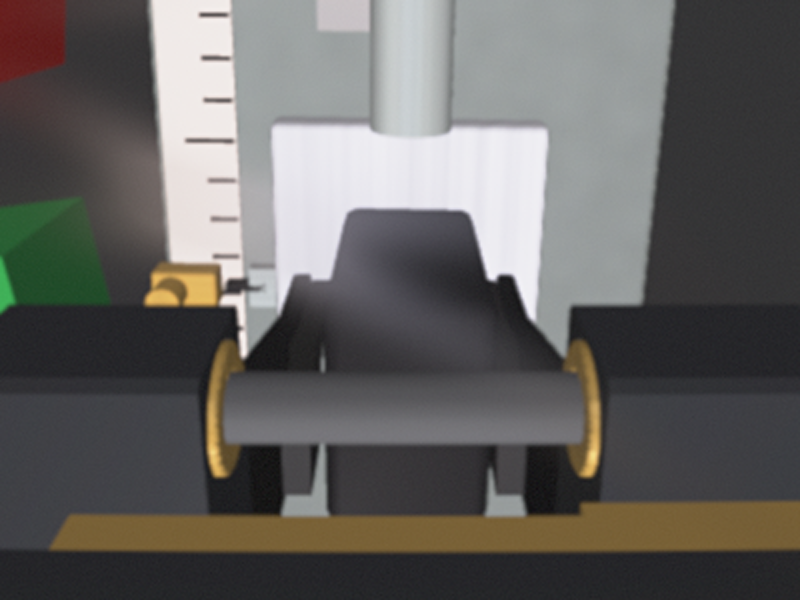

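In the crop the pointer's black line is at (236,286). The rider's body starts at row 265, and 10 mm is about 39 px there, so its middle is near row 285. I check that with rays.

```bash
python3 - <<'E'
from h import *
import pickle
c=pickle.load(open("w4.pkl","rb"));yaw=np.radians(84.6);ux=np.array([np.cos(yaw),np.sin(yaw)])
f=lambda p:[120+p[0]/2,150+p[1]/2]
i=plane(c,[f((230,286))],.106)[0];R=np.array([.6477,.1226])
print(i.round(4),"rider(far)-index",(R-i[:2])@ux)
for z in(.108,.112):
    b=plane(c,[f((187,266))],z)[0];print(z,b.round(4),"mid-index",(b-i)[:2]@ux+.005)
s=sense();print(s["wrist_force"],s["gripper_force"],s["joint_velocities"].round(2),s["time_s"])
E
```

```text
[0.6363 0.1246 0.106 ] rider(far)-index -0.0009146243777318655
0.108 [0.6454 0.1176 0.108 ] mid-index -0.0010744365146102388
0.112 [0.6441 0.1161 0.112 ] mid-index -0.0026785257351790394
[-2.84256186 -3.38575931  3.49817316] 29.97388386167586 [-0.07  0.12 -0.05 -0.14  0.02  0.02] 16.8
```

```bash
python3 -m pendant '[[[0.01,0,0,0],[0.01,0,0,0],[0.01,0,0,0],[0.01,0,0,0],[0.01,0,0,0],[0.01,0,0,0]]]' && python3 -c "
from station import r
print(r.finish_job())"
```

```text
time_s: 17.4
tcp_pos: [0.593, 0.1271, 0.1241]
ee_rot: [[-0.087, -0.996, -0.0], [-0.996, 0.087, -0.0], [0.001, 0.0, -1.0]]
wrist_force: [-3.1, -4.1, 3.7]
gripper_width: 0.359
gripper_force: 30.0
the job is handed in; nothing more can be done
None
```

I handed the job in at 17.4 s, with no verdict returned: the dust cover stands upright mid-mat, and the arm is held out about 75 mm with the button squeezed fully in and the pointer level with the rider to within about 2 mm by my measurement.

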